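Count out three vials, then free and hold the transit case lid

TASK

A colleague is about to pack three vials into the small white-lidded transit case: make the blue tray up to exactly three upright vials by adding two of those standing on the bench, and leave the last one there. Then tug the case lid by its blue handle, before you touch the red slide latch, to learn whether it is caught; nothing outside shows which end of the slide is the free one. If it is caught, slide the red latch to its other end, if not, leave the latch where it is; then raise the lid to at least half open (about 45 degrees or more) and finish still holding it up by the handle, without disturbing the other things on the bench.

Things in the scene. Friction and masses are not known exactly. Their poses are not given: they have to be found in the camera images.
- case: grey transit case with a white lid, fixed to the bench, 200 mm deep (x) x 220 mm wide (y); rim 85 mm high, closed lid's flat top 95 mm above the bench; origin at the centre of its underside; x points from its front (robot side, handle) to its hinge, y to its left
- case_lid (a joint): lid angle, rad: 0 shut, grows as its front edge rises, stop at 1.4. The lid (about 0.45 kg) falls shut unless held. If caught, it lifts freely only about 0.05 rad (10 mm at the handle) and then stands firm; if not caught, it lifts all the way with 2 to 3 N at the handle
- lid_hinge (a point): point on the hinge line, middle of the lid's far edge, 85 mm above the bench; the hinge line runs along the case's y, and this frame turns with the lid (lies like the case's frame when shut)
- lid_handle (a point): middle of the blue bow handle on the lid's front edge: a straight round bar 12 mm thick, 96 mm long, parallel to the hinge, on two legs; its axis is 42 mm above the lid's top (137 mm above the bench when shut), 203 mm in front of the hinge line and 52 mm above it in the lid's frame. Pinch it from above; it may turn between the fingers as the lid rises
- case_latch (a joint): red slide latch on the lid's top, m: 0 at the right end (case -y), 0.05 at the left end (case +y); starts within 0.008 of 0, stays where left, slides with about 2 N. Its hook inside the case is caught at one end and free at the other; which end is which differs from run to run and cannot be seen from outside. Slide it only with the lid fully down, right to the end
- latch_knob (a point): middle of the latch's red upright knob, which is 24 mm (x) x 16 mm (y, the way it slides) x 26 mm tall; the point is 19 mm above the lid's top (114 mm above the bench when shut) and 13 mm below the knob's top; 135 mm in front of the hinge line, 68 mm behind the handle bar; moves with latch and lid
- tray: shallow open blue tray, fixed to the bench, 160 mm (x) x 140 mm (y), walls 4 mm thick and 18 mm high, floor 4 mm above the bench, a 10 mm lip on the two x ends; origin at the centre of its underside, axes along its sides. Inside half-lengths 76 and 66 mm
- vial_c: screw-cap sample vial with a blue cap, loose, standing upright, 27 mm diameter, 58 mm tall, about 30 g; origin at the centre of its underside, z up; it already stands in the tray, in its +x half, and counts as one of the three
- vial_a: screw-cap sample vial with a white cap, loose, standing upright, 27 mm diameter, 58 mm tall, about 30 g; origin at the centre of its underside, z up; on the bench to the right of the tray
- vial_b: screw-cap sample vial with a white cap, loose, standing upright, 27 mm diameter, 58 mm tall, about 30 g; origin at the centre of its underside, z up; on the bench to the right of the tray
- vial_e: screw-cap sample vial with a white cap, loose, standing upright, 27 mm diameter, 58 mm tall, about 30 g; origin at the centre of its underside, z up; on the bench to the right of the tray
- petri_a: petri dish with debris, 90 mm diameter, behind the tray; bystander, leave alone; origin at the centre of its underside
- jar_a: white specimen jar with a red cap, 62 mm diameter, 88 mm tall, at the back; bystander, leave alone; origin at the centre of its underside
- tally_counter: grey hand tally counter, 56 x 68 x 22 mm, near the front edge of the bench; bystander, leave alone; origin at the centre of its underside

How it is judged (in metres and radians):
On the way, in this order (a step that is already met when the one before it is completed fails the run):
1. exactly three vials stand upright in the tray, let go, and the latch has not been slid (x of vial_c in the frame of tray between -0.07 and 0.07 m and y of vial_c in the frame of tray between -0.06 and 0.06 m and z of vial_c in the frame of tray below 0.012 m and angle between vial_c's own z axis and vertical below 0.15 rad and linear speed of vial_c below 0.03 m/s and (((x of vial_a in the frame of tray between -0.07 and 0.07 m and y of vial_a in the frame of tray between -0.06 and 0.06 m and z of vial_a in the frame of tray below 0.012 m and angle between vial_a's own z axis and vertical below 0.15 rad and linear speed of vial_a below 0.03 m/s) and (x of vial_b in the frame of tray between -0.07 and 0.07 m and y of vial_b in the frame of tray between -0.06 and 0.06 m and z of vial_b in the frame of tray below 0.012 m and angle between vial_b's own z axis and vertical below 0.15 rad and linear speed of vial_b below 0.03 m/s) and horizontal distance between vial_e and tray above 0.11 m) or ((x of vial_a in the frame of tray between -0.07 and 0.07 m and y of vial_a in the frame of tray between -0.06 and 0.06 m and z of vial_a in the frame of tray below 0.012 m and angle between vial_a's own z axis and vertical below 0.15 rad and linear speed of vial_a below 0.03 m/s) and (x of vial_e in the frame of tray between -0.07 and 0.07 m and y of vial_e in the frame of tray between -0.06 and 0.06 m and z of vial_e in the frame of tray below 0.012 m and angle between vial_e's own z axis and vertical below 0.15 rad and linear speed of vial_e below 0.03 m/s) and horizontal distance between vial_b and tray above 0.11 m) or ((x of vial_b in the frame of tray between -0.07 and 0.07 m and y of vial_b in the frame of tray between -0.06 and 0.06 m and z of vial_b in the frame of tray below 0.012 m and angle between vial_b's own z axis and vertical below 0.15 rad and linear speed of vial_b below 0.03 m/s) and (x of vial_e in the frame of tray between -0.07 and 0.07 m and y of vial_e in the frame of tray between -0.06 and 0.06 m and z of vial_e in the frame of tray below 0.012 m and angle between vial_e's own z axis and vertical below 0.15 rad and linear speed of vial_e below 0.03 m/s) and horizontal distance between vial_a and tray above 0.11 m)) and contact force between the fingers and vial_a below 0.1 N and contact force between the fingers and vial_b below 0.1 N and contact force between the fingers and vial_c below 0.1 N and contact force between the fingers and vial_e below 0.1 N and value of joint case_latch below 0.014 m and value of joint case_lid below 0.02 rad), for 0.2 s.
2. the lid is tugged up through its free play with the latch still where it was (value of joint case_lid above 0.03 rad and value of joint case_latch below 0.014 m and contact force between the fingers and case_lid above 0.5 N), for 0.05 s.
At the end, for the whole second after the job is handed in: the blue-capped and exactly two white-capped vials upright (0.15 rad), at rest on the tray's floor, the other over 110 mm from its centre; lid raised 0.7 rad or more, steady (0.1 rad/s) and borne by the fingers (0.5 N); latch within 14 mm of its right end, or slid past 40 mm (x of vial_c in the frame of tray between -0.07 and 0.07 m and y of vial_c in the frame of tray between -0.06 and 0.06 m and z of vial_c in the frame of tray below 0.012 m and angle between vial_c's own z axis and vertical below 0.15 rad and linear speed of vial_c below 0.03 m/s and (((x of vial_a in the frame of tray between -0.07 and 0.07 m and y of vial_a in the frame of tray between -0.06 and 0.06 m and z of vial_a in the frame of tray below 0.012 m and angle between vial_a's own z axis and vertical below 0.15 rad and linear speed of vial_a below 0.03 m/s) and (x of vial_b in the frame of tray between -0.07 and 0.07 m and y of vial_b in the frame of tray between -0.06 and 0.06 m and z of vial_b in the frame of tray below 0.012 m and angle between vial_b's own z axis and vertical below 0.15 rad and linear speed of vial_b below 0.03 m/s) and horizontal distance between vial_e and tray above 0.11 m) or ((x of vial_a in the frame of tray between -0.07 and 0.07 m and y of vial_a in the frame of tray between -0.06 and 0.06 m and z of vial_a in the frame of tray below 0.012 m and angle between vial_a's own z axis and vertical below 0.15 rad and linear speed of vial_a below 0.03 m/s) and (x of vial_e in the frame of tray between -0.07 and 0.07 m and y of vial_e in the frame of tray between -0.06 and 0.06 m and z of vial_e in the frame of tray below 0.012 m and angle between vial_e's own z axis and vertical below 0.15 rad and linear speed of vial_e below 0.03 m/s) and horizontal distance between vial_b and tray above 0.11 m) or ((x of vial_b in the frame of tray between -0.07 and 0.07 m and y of vial_b in the frame of tray between -0.06 and 0.06 m and z of vial_b in the frame of tray below 0.012 m and angle between vial_b's own z axis and vertical below 0.15 rad and linear speed of vial_b below 0.03 m/s) and (x of vial_e in the frame of tray between -0.07 and 0.07 m and y of vial_e in the frame of tray between -0.06 and 0.06 m and z of vial_e in the frame of tray below 0.012 m and angle between vial_e's own z axis and vertical below 0.15 rad and linear speed of vial_e below 0.03 m/s) and horizontal distance between vial_a and tray above 0.11 m)) and contact force between the fingers and vial_a below 0.1 N and contact force between the fingers and vial_b below 0.1 N and contact force between the fingers and vial_c below 0.1 N and contact force between the fingers and vial_e below 0.1 N and value of joint case_lid above 0.7 rad and velocity of joint case_lid between -0.1 and 0.1 rad/s and contact force between the fingers and case_lid above 0.5 N and (value of joint case_latch below 0.014 m or value of joint case_latch above 0.04 m)); the arm keeps its last pose, push and grip.
It fails at once if the petri dish is shifted by more than 20 mm (distance of petri_a from where it was at the start of the episode above 0.02 m).
It fails at once if the red-capped jar is shifted by more than 20 mm (distance of jar_a from where it was at the start of the episode above 0.02 m).
It fails at once if the tally counter is shifted by more than 20 mm (distance of tally_counter from where it was at the start of the episode above 0.02 m).
It fails at once if a vial is knocked over (angle between any of vial_a, vial_b, vial_c, vial_e's own z axis and vertical above 0.7 rad).
It also fails if it takes over 72 s, if anything falls off the work surface, if the arm or the gripper's body presses on something with over 40 N, if the wrist force passes 120 N, or if a joint passes its speed limit or range.

ROBOT

A 6-joint arm with a two-finger parallel gripper is mounted at the origin on a cart in front of the work surface, level with it; the furniture and walls round the work are solid. World frame = base frame: x ahead of the robot, y to its left, z up, the work surface at z = 0. Lengths are in mm, angles in rad, forces in N, time in s.
With the tool pointing down it reaches from about 275 to 850 mm from the base axis. Payload 5.2 kg.
Tool frame: the origin (TCP) lies on the front face of the gripper's body, between the roots of the fingers; the fingertips stand 73 mm ahead of it and the grasp point (between the pads) lies 54 mm ahead of it; z points along the fingers, y is the line along which they close (so a half turn about z gives the same grasp; the last joint's range is limited). The gripper opens to 85 mm and grips with 20 to 120 N. Pads are 22 mm wide; open, the fingers measure 114 mm over their backs; the gripper's body (76 mm by 85 mm) begins 54 mm behind the grasp point. The pads swing forward as they close: fully open they stand 13 mm farther back than shut.
Start: joints at [-1.552, 0.259, 1.535, -0, 1.348, -0.203], TCP at [121.013, -536.527, 303.91] pointing down, gripper open.
Joint ranges: [-3.14, 3.14], [-0.91, 2.08], [0.19, 2.58], [-1.22, 4.36], [0.22, 2.71], [-3.12, 3.12]. Speed limits (rad/s): [2.57, 2.57, 3.14, 3.14, 3.14, 3.14].

INTERFACE

Orientations are given as a unit quaternion [x, y, z, w].
In Python, from rig import observe, read_camera, get_calibration, ticket, nets gives the robot as it stands.
- The arm moves only by the tool move_arm, never from a script. Its argument "moves" is a list of rows, each an object with "linear": the shift along the tool's x, y, z in units of 0.6 m (1.0 is 0.6 m), a list of three; "dr": the turn, a rotation vector about the tool's x, y, z in units of 90 degrees (1.0 is 90 degrees), a list of three; "grip": the opening, from 0 (shut) to 1 (fully open). A call has 1 to 20 rows; each row shifts and turns the commanded pose from where the row before left it, along the tool's axes as they then stand; what a row does not reach is not made up. A row lasts 1/8 s, in which the tool goes at most 62.5 mm and 10.7 degrees, less where a joint would pass 70% of its speed; a pose out of reach is approached as far as the arm can. A call with a number of a shift or a turn outside -1 to 1 is refused whole. A call with a gripper value outside its range is refused whole. The fingers move at their own pace and stop on an object; the grip force is fixed at half the most. Time passes only in rows, so rows that do not move let the fingers close. It gives the time, the measured TCP pose, the force, the opening and the grip force at its end, in the units of the state.
- observe(): the state, without advancing time (a new reading comes with each control period).
- read_camera(name): name is "scene" or "side" or "wrist"; returns the picture (384x512x3 uint8, red, green, blue); there is no depth.
- get_calibration(name): a dict with "camera_matrix" (3x3 intrinsics, pixels), "view" (4x4, takes a point from world to camera coordinates). Camera axes: x right, y up, looking along -z (the intrinsics and any distortion apply to the point x, -y, -z); pixel columns grow to the right and rows downward; lengths in mm; the calibration is good to about 2 mm. A picture is of the moment at which its call begins: read the wrist's pose just before it. get_calibration takes no time and is no camera call; for the wrist camera it gives the pose at the moment of the call.
- ticket.close_job(): hands the job in; it is judged then, once.
Trained networks look in the newest picture that a camera, given by its name, has taken for a name from the list of things; names that differ only in an ending like _2 or _b are one class to them, and where a whole thing is asked for, a point or a joint stands for the part that bears it (a point fixed in the world has none). Each returns a list of dicts, best first, with "conf" (0 to 1); they miss things now and then, are a little off and sometimes report something else, mostly with a low value. They report only what shows in the picture. A call takes as long as a camera call.
- nets.trace(camera, thing): "pixels" (384x512 bool, what is visible of it) and "bbox" ([left, top, right, bottom] in pixels, round what is visible of it).
The state is a dict: "t": time; "joint_pos": joint angles; "dq": joint speeds; "joint_torque": joint torques, N m; "tcp_pos": TCP position; "tool_rot": TCP orientation; "ft_force": force on the tool from outside, world axes, zero at the start; "torque": the same for the moment, N m; "width": opening from 0.0 (shut) to 1.0 (fully open); "grasp_force": force on a finger pad.
Only numpy, scipy, OpenCV 4.12 (cv2) and the standard library are available. Lean on these libraries where they do the work, as an engineer would, in place of code of your own. Each camera call takes 0.05 s, during which the arm holds its last target. There are 200 camera calls.

## Working session

There is one attempt and no reset: what is moved stays moved. The work goes in short steps, Python scripts to look and compute and a tool call to move; the robot and the scene stay as the last step left them, time stands still between calls to the robot, and variables do not carry over. Pictures are saved under pics/ and viewed, at most 10 in all, crops included, and the job is handed in when it is done.

Besides the shell and the picture viewer there is one more tool, called after "Call:" by a JSON object that holds its "method" and its "body". move_arm: Moves the arm, as the interface text tells. Shifts and turns lie within -1 to 1; 1 stands for 0.6 m of shift or 90 degrees of turn. Its arguments: {"type":"object","properties":{"moves":{"type":"array"}},"required":["moves"]}

```bash
mkdir -p pics; ls; python3 - <<'E'
from rig import observe, read_camera, get_calibration
import cv2, numpy as np
s=observe(); print(s)
ims=[]
for n in ["scene","side","wrist"]:
    im=read_camera(n); cv2.imwrite(f"pics/{n}0.png",im[:,:,::-1]); ims.append(im)
    c=get_calibration(n); print(n,np.round(c["camera_matrix"],1).tolist(),np.round(c["view"],3).tolist(),[k for k in c])
E
```

```text
pics
{'t': 0.0, 'joint_pos': array([-1.55184416e+00,  2.59340922e-01,  1.53610624e+00,  3.90855534e-05,
        1.34802767e+00, -2.02785433e-01]), 'dq': array([-9.83775512e-04, -1.05752187e-03, -7.83248550e-05,  1.04390026e-04,
        1.81596932e-06,  1.09193222e-03]), 'joint_torque': array([ 9.47696171e-04, -4.46031046e+01, -2.90567851e+01, -2.20125912e-04,
        1.17351359e-02, -6.46675289e-06]), 'tcp_pos': array([ 120.99219095, -536.10422532,  303.06641458]), 'tool_rot': array([ 9.93860387e-01,  1.10637450e-01,  1.05355144e-04, -9.35365200e-04]), 'ft_force': array([0.44873291, 0.56629425, 1.21765332]), 'torque': array([ 0.02354192, -0.001464  , -0.00722561]), 'grasp_force': 0.0, 'width': 1.0001617729279197}
scene [[395.2, 0.0, 255.7], [0.0, 395.2, 195.4], [0.0, 0.0, 1.0]] [[-0.84, -0.543, 0.017, 444.661], [0.43, -0.645, 0.632, -340.201], [-0.332, 0.538, 0.775, -1015.452], [0.0, 0.0, 0.0, 1.0]] ['camera_matrix', 'view']
side [[355.9, 0.0, 257.1], [0.0, 355.9, 190.4], [0.0, 0.0, 1.0]] [[0.999, -0.044, -0.017, -581.241], [0.041, 0.632, 0.774, -67.782], [-0.023, -0.774, 0.633, -1129.206], [0.0, 0.0, 0.0, 1.0]] ['camera_matrix', 'view']
wrist [[278.5, 0.0, 259.4], [0.0, 278.5, 196.0], [0.0, 0.0, 1.0]] [[0.22, -0.975, -0.001, -550.097], [0.928, 0.21, -0.309, 39.229], [0.302, 0.067, 0.951, -380.836], [0.0, 0.0, 0.0, 1.0]] ['camera_matrix', 'view']
```

```bash
cat > h.py <<'E'
import numpy as np, cv2
from scipy.optimize import least_squares
from rig import observe, read_camera, get_calibration, nets
def proj(cam, P):
    V=np.array(cam["view"]);K=np.array(cam["camera_matrix"])
    p=np.atleast_2d(P)@V[:3,:3].T+V[:3,3]
    p=p*[1,-1,-1]; q=p@K.T
    return q[:,:2]/q[:,2:]
def ray(cam, uv):
    V=np.array(cam["view"]);K=np.array(cam["camera_matrix"])
    d=np.linalg.inv(K)@[uv[0],uv[1],1]; d=V[:3,:3].T@(d*[1,-1,-1])
    return -V[:3,:3].T@V[:3,3], d/np.linalg.norm(d)
def onz(cam,uv,z):
    o,d=ray(cam,uv); return o+d*(z-o[2])/d[2]
def tri(obs):
    A=np.zeros((3,3));b=np.zeros(3)
    for c,uv in obs:
        o,d=ray(c,uv);M=np.eye(3)-np.outer(d,d);A+=M;b+=M@o
    x=np.linalg.solve(A,b)
    return x,[np.round(proj(c,x)[0]-uv,1).tolist() for c,uv in obs]
E
python3 - <<'E'
from h import *
for n in ["scene","side"]:
    read_camera(n);c=get_calibration(n)
    for th in ["vial_a","vial_c","tray","lid_handle","case_latch","case","petri_a","jar_a","tally_counter"]:
        for r in nets.trace(n,th):
            m=r["pixels"];ys,xs=np.nonzero(m)
            if r["conf"]>.2: print(n,th,round(r["conf"],2),np.round(r["bbox"]).tolist(),[round(xs.mean(),1),round(ys.mean(),1)],len(xs),np.round(onz(c,(xs.mean(),ys.mean()),29)))
E
python3 -c "
import cv2,numpy as np
a=[cv2.imread(f'pics/{n}0.png') for n in ('scene','side')]
for n,i in zip(('scene','side'),a): cv2.imwrite(f'pics/{n}0b.png',cv2.resize(i,(768,576)))"
```

```text
scene vial_a 0.67 [309.0, 154.0, 317.0, 175.0] [np.float64(313.0), np.float64(163.6)] 124 [ 510. -326.   29.]
scene vial_a 0.55 [281.0, 150.0, 289.0, 162.0] [np.float64(284.4), np.float64(155.4)] 126 [ 610. -306.   29.]
scene vial_c 0.67 [309.0, 154.0, 317.0, 175.0] [np.float64(313.0), np.float64(163.6)] 124 [ 510. -326.   29.]
scene vial_c 0.55 [281.0, 150.0, 289.0, 162.0] [np.float64(284.4), np.float64(155.4)] 126 [ 610. -306.   29.]
scene tray 0.85 [246.0, 174.0, 313.0, 227.0] [np.float64(279.0), np.float64(199.9)] 1812 [ 525. -127.   29.]
scene lid_handle 0.91 [130.0, 217.0, 250.0, 324.0] [np.float64(190.1), np.float64(269.1)] 6342 [604. 215.  29.]
scene case_latch 0.58 [200.0, 256.0, 213.0, 274.0] [np.float64(206.2), np.float64(263.9)] 125 [577. 178.  29.]
scene case 0.83 [132.0, 218.0, 249.0, 335.0] [np.float64(191.8), np.float64(275.0)] 7620 [589. 226.  29.]
scene petri_a 0.82 [212.0, 173.0, 236.0, 195.0] [np.float64(223.1), np.float64(183.0)] 498 [712. -87.  29.]
scene petri_a 0.51 [201.0, 258.0, 212.0, 273.0] [np.float64(206.2), np.float64(263.9)] 119 [577. 178.  29.]
scene 
[... 1265 characters left out ...]
52.6), np.float64(144.0)] 2100 [579. 316.  29.]
side case_latch 0.47 [242.0, 135.0, 244.0, 146.0] [np.float64(244.0), np.float64(141.6)] 67 [546. 336.  29.]
side case 0.62 [224.0, 125.0, 284.0, 183.0] [np.float64(253.4), np.float64(153.8)] 3281 [579. 248.  29.]
side case 0.48 [210.0, 215.0, 278.0, 259.0] [np.float64(242.9), np.float64(238.2)] 2154 [ 535. -173.   29.]
side petri_a 0.98 [289.0, 213.0, 325.0, 234.0] [np.float64(306.3), np.float64(222.8)] 587 [ 720. -124.   29.]
side jar_a 0.78 [304.0, 169.0, 323.0, 202.0] [np.float64(312.6), np.float64(185.3)] 559 [766.  48.  29.]
side tally_counter 0.53 [164.0, 239.0, 184.0, 253.0] [np.float64(172.5), np.float64(247.0)] 230 [ 343. -194.   29.]
```

View pics/scene0.png

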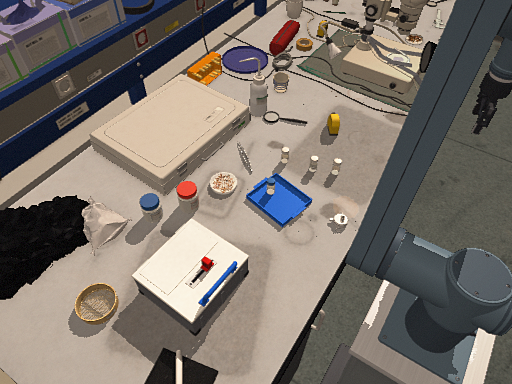

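View pics/side0.png

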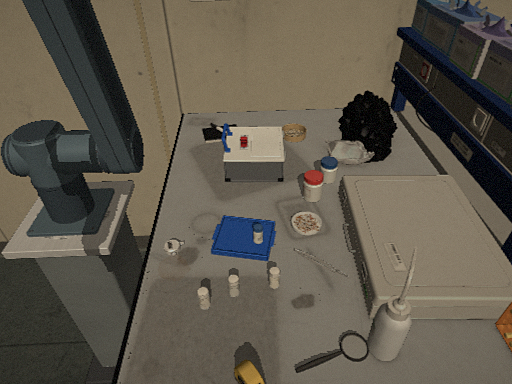

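The scene shows the tray centred at (279,200), with white vials at (285,155), (314,163) and (337,166). The blue-capped vial is in the tray, and the case with its red knob at (207,265) and blue bar at (218,283) is to the left. Next I'll bring the wrist camera over the vials.

Call:
{"method": "move_arm", "body": {"moves": [{"linear": [0.079, -0.031, -0.005], "dr": [0, 0, 0], "grip": 1}, {"linear": [0.079, -0.031, -0.005], "dr": [0, 0, 0], "grip": 1}, {"linear": [0.079, -0.031, -0.005], "dr": [0, 0, 0], "grip": 1}, {"linear": [0.079, -0.031, -0.005], "dr": [0, 0, 0], "grip": 1}, {"linear": [0.079, -0.031, -0.005], "dr": [0, 0, 0], "grip": 1}, {"linear": [0.079, -0.031, -0.005], "dr": [0, 0, 0], "grip": 1}, {"linear": [0.079, -0.031, -0.005], "dr": [0, 0, 0], "grip": 1}, {"linear": [0.079, -0.031, -0.005], "dr": [0, 0, 0], "grip": 1}, {"linear": [0.079, -0.031, -0.005], "dr": [0, 0, 0], "grip": 1}, {"linear": [0.079, -0.031, -0.005], "dr": [0, 0, 0], "grip": 1}, {"linear": [0, 0, 0], "dr": [0, 0, 0], "grip": 1}, {"linear": [0, 0, 0], "dr": [0, 0, 0], "grip": 1}]}}

```text
t: 2.65
tcp_pos: [542.2, -250.8, 333.6]
tool_rot: [0.994, 0.111, -0.0, -0.0]
ft_force: [0.4, 0.4, -0.0]
width: 1.005
grasp_force: 0.0
```

```bash
python3 - <<'E'
from h import *
im=read_camera("wrist");c=get_calibration("wrist");cv2.imwrite("pics/w1.png",im[:,:,::-1])
np.save("w1.npy",np.vstack([c["camera_matrix"],np.array(c["view"])[:3,:3].T,np.array(c["view"])[:3,3]]))
s=observe();print(s["tcp_pos"],s["tool_rot"],s["ft_force"])
for th in ["vial_a","tray","petri_a","tally_counter"]:
    for r in nets.trace("wrist",th):
        ys,xs=np.nonzero(r["pixels"])
        if r["conf"]>.2: print(th,round(r["conf"],2),np.round(r["bbox"]).tolist(),[round(xs.mean(),1),round(ys.mean(),1)],len(xs),np.round(onz(c,(xs.mean(),ys.mean()),29)))
E
```

```text
[ 541.83268579 -251.25908189  333.68386515] [ 9.93878233e-01  1.10480200e-01 -4.27349793e-04 -7.83437962e-06] [-1.11027514 -0.07829369 -0.11214273]
vial_a 0.9 [181.0, 116.0, 211.0, 138.0] [np.float64(195.9), np.float64(125.7)] 551 [ 577. -159.   29.]
vial_a 0.81 [292.0, 186.0, 322.0, 216.0] [np.float64(307.1), np.float64(200.4)] 496 [ 510. -329.   29.]
vial_a 0.78 [304.0, 114.0, 329.0, 137.0] [np.float64(315.9), np.float64(125.6)] 494 [ 612. -312.   29.]
vial_a 0.59 [304.0, 233.0, 329.0, 264.0] [np.float64(314.7), np.float64(248.1)] 539 [ 439. -361.   29.]
tray 0.89 [122.0, 73.0, 257.0, 218.0] [np.float64(186.3), np.float64(146.9)] 11871 [ 547. -151.   29.]
petri_a 0.7 [135.0, 0.0, 210.0, 34.0] [np.float64(174.1), np.float64(13.9)] 1897 [ 697. -115.   29.]
tally_counter 0.69 [177.0, 258.0, 205.0, 289.0] [np.float64(190.0), np.float64(274.3)] 616 [ 352. -184.   29.]
```

View pics/w1.png

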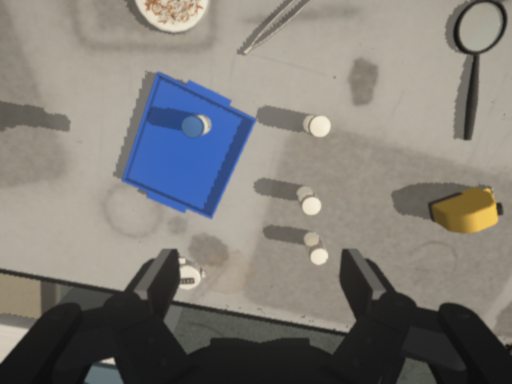

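The wrist view shows the tray with corners near (157,72), (255,121), (212,217) and (122,182). The blue vial is at (196,126), and the white vials are at (317,126), (308,203) and (316,252). Next I'll triangulate the vials and fit the tray.

```bash
python3 - <<'E'
from h import *
W=get_calibration("wrist");S=get_calibration("scene");D=get_calibration("side")
for n,o in dict(A440=[(W,(314.7,248.1)),(D,(203.9,297.9))],B510=[(W,(307.1,200.4)),(D,(233.6,285.3)),(S,(313,163.6))],
  E612=[(W,(315.9,125.6)),(D,(274.6,277)),(S,(284.4,155.4))],C=[(W,(195.9,125.7)),(D,(258,232.8))]).items():
    x,r=tri(o);print(n,np.round(x,1),r)
# tray: blue masks in scene/side/wrist
bw=cv2.imread("pics/w1.png")
def blue(im):
    h=cv2.cvtColor(im,cv2.COLOR_BGR2HSV);m=cv2.inRange(h,(105,130,60),(125,255,255))
    n,l,st,_=cv2.connectedComponentsWithStats(m); 
    return l,st
out={}
for nm,cam,f,pt in (("w",W,"pics/w1.png",(160,150)),("s",S,"pics/scene0.png",(280,205)),("d",D,"pics/side0.png",(230,240))):
    l,st=blue(cv2.imread(f)); k=l[pt[1],pt[0]]; m=(l==k).astype(np.uint8)
    m=cv2.morphologyEx(m,cv2.MORPH_CLOSE,np.ones((9,9)))
    c=max(cv2.findContours(m,0,1)[0],key=cv2.contourArea);out[nm]=(cam,cv2.convexHull(c)); print(nm,k,m.sum())
def model(p,z0=0):
    x,y,t,dz=p
    L=[(sx*80,sy*70,z) for sx in(-1,1) for sy in(-1,1) for z in(0,18)]+[(sx*90,sy*25,18) for sx in(-1,1) for sy in(-1,1)]
    L=np.array(L);R=np.array([[np.cos(t),-np.sin(t)],[np.sin(t),np.cos(t)]])
    return np.c_[L[:,:2]@R.T+[x,y],L[:,2]+dz]
def res(p,ks):
    r=[]
    for k in ks:
        cam,h=out[k]; q=proj(cam,model(p)).astype(np.float32); mh=cv2.convexHull(q)
        r+=[cv2.pointPolygonTest(mh,tuple(map(float,v)),True)for v in h[:,0]]
        r+=[.7*cv2.pointPolygonTest(h,tuple(map(float,v)),True)for v in mh[:,0]]
    return r
for ks in ("w","wd","wsd"):
  best=min((least_squares(res,[535,-165,t,0],args=(ks,),loss="soft_l1",x_scale=[5,5,.05,3],diff_step=1e-3) for t in (-.6,-.3,.01,.2,.5)),key=lambda r:r.cost)
  print(ks,np.round(best.x,3),best.cost)
E
```

```text
A440 [ 440.3 -360.6   30.8] [[0.2, -0.3], [-0.2, -0.1]]
B510 [ 510.2 -328.2   28.4] [[-0.8, -0.6], [-0.2, 0.2], [0.2, -0.3]]
E612 [ 612.  -310.1   27.6] [[-2.1, -0.5], [-0.2, 0.7], [0.1, -0.6]]
C [ 578.1 -160.4   34.4] [[-0.0, 0.1], [0.0, 0.0]]
w 1 11415
s 41 1917
d 10 2157Traceback (most recent call last):
  File "<stdin>", line 30, in <module>
  File "<stdin>", line 30, in <genexpr>
    return func(*args, **kwargs)
    result = trf(vector_fun.fun, vector_fun.jac, x0, f0, J0, lb, ub, ftol, xtol,
                 gtol, max_nfev, x_scale, loss_function, tr_solver,
                 tr_options.copy(), verbose, callback=callback_wrapped)
    return trf_no_bounds(
        fun, jac, x0, f0, J0, ftol, xtol, gtol, max_nfev, x_scale,
        loss_function, tr_solver, tr_options, verbose, callback=callback)
    cost_new = loss_function(f_new, cost_only=True)
    loss(z, rho, cost_only=cost_only)
    ~~~~^^^^^^^^^^^^^^^^^^^^^^^^^^^^^
    rho[0] = 2 * (t**0.5 - 1)
    ~~~^^^
ValueError: could not broadcast input array from shape (30,) into shape (32,)
```

```bash
python3 - <<'E'
from h import *
from scipy.optimize import minimize
out={}
for nm,f,pt in (("wrist","pics/w1.png",(160,150)),("scene","pics/scene0.png",(280,205)),("side","pics/side0.png",(230,240))):
    m=cv2.inRange(cv2.cvtColor(cv2.imread(f),cv2.COLOR_BGR2HSV),(105,130,60),(125,255,255))
    l=cv2.connectedComponents(m)[1]; m=cv2.morphologyEx((l==l[pt[1],pt[0]]).astype(np.uint8),cv2.MORPH_CLOSE,np.ones((9,9)))
    out[nm]=(get_calibration(nm),cv2.convexHull(max(cv2.findContours(m,0,1)[0],key=cv2.contourArea)))
L=np.array([(sx*80,sy*70,z) for sx in(-1,1) for sy in(-1,1) for z in(0,18)]+[(sx*90,sy*25,18) for sx in(-1,1) for sy in(-1,1)])
def cost(p,ks):
    x,y,t,dz=p; t/=100; R=np.array([[np.cos(t),-np.sin(t)],[np.sin(t),np.cos(t)]])
    M=np.c_[L[:,:2]@R.T+[x,y],L[:,2]+dz]; r=0
    for k in ks:
        cam,h=out[k]; mh=cv2.convexHull(proj(cam,M).astype(np.float32))
        for a,b in((mh,h),(h,mh)): r+=np.mean([min(abs(cv2.pointPolygonTest(a,tuple(map(float,v)),True)),6) for v in b[:,0]])
    return r/len(ks)
for ks in (["wrist"],["side","scene"],["wrist","scene","side"]):
    b=min((minimize(cost,[535,-165,t,0],args=(ks,),method="Nelder-Mead",options=dict(initial_simplex=[[535,-165,t,0],[550,-165,t,0],[535,-150,t,0],[535,-165,t+10,0],[535,-165,t,5]])) for t in (-50,-25,0,20,40)),key=lambda r:r.fun)
    print(ks,np.round(b.x,2),round(b.fun,2))
p=b.x;t=p[2]/100
loc=lambda v:np.array([[np.cos(t),np.sin(t)],[-np.sin(t),np.cos(t)]])@(np.array(v)-p[:2])
print("C in tray",loc([578.1,-160.4]))
R=np.array([[np.cos(t),-np.sin(t)],[np.sin(t),np.cos(t)]])
for q in ((-35,-30),(-35,30),(-30,0),(-40,0)): print(q,R@q+p[:2])
E
```

```text
['wrist'] [ 537.26 -145.95  -22.33  -13.82] 0.74
['side', 'scene'] [ 539.84 -147.76  -21.4    -2.23] 1.71
['wrist', 'scene', 'side'] [ 538.07 -147.1   -21.7    -7.11] 1.93
C in tray [41.95969895 -4.37277535]
(-35, -30) [ 497.42759345 -168.85651976]
(-35, 30) [ 510.34579021 -110.26368579]
(-30, 0) [ 508.76942799 -140.63661917]
(-40, 0) [ 499.00395566 -138.48358638]
```

Fit results (mm):

| Item | x | y | Note |
|---|---|---|---|
| Tray | 538 | -147 | yaw -0.217 rad |
| Vial A | 440 | -361 | |
| Vial B | 510 | -328 | |
| Vial E | 612 | -310 | |

I'll move E and B, starting with E.

Call:
{"method": "move_arm", "body": {"moves": [{"linear": [0.046, 0.061, 0], "dr": [0, 0, 0], "grip": 1}, {"linear": [0.046, 0.061, 0], "dr": [0, 0, 0], "grip": 1}, {"linear": [0, 0, 0.08], "dr": [0, 0, 0], "grip": 1}, {"linear": [0, 0, 0.08], "dr": [0, 0, 0], "grip": 0.8}, {"linear": [0, 0, 0.08], "dr": [0, 0, 0], "grip": 0.8}, {"linear": [0, 0, 0.08], "dr": [0, 0, 0], "grip": 0.8}, {"linear": [0, 0, 0.05], "dr": [0, 0, 0], "grip": 0.8}, {"linear": [0, 0, 0.033], "dr": [0, 0, 0], "grip": 0.8}, {"linear": [0, 0, 0], "dr": [0, 0, 0], "grip": 0.8}, {"linear": [0, 0, 0], "dr": [0, 0, 0], "grip": 0.8}]}}

```text
t: 4.15
tcp_pos: [613.2, -310.9, 93.8]
tool_rot: [0.994, 0.111, 0.001, 0.001]
ft_force: [-0.5, -0.3, 1.1]
width: 0.799
grasp_force: 0.0
```

Call:
{"method": "move_arm", "body": {"moves": [{"linear": [0, 0, 0], "dr": [0, 0, 0], "grip": 0.1}, {"linear": [0, 0, 0], "dr": [0, 0, 0], "grip": 0.1}, {"linear": [0, 0, 0], "dr": [0, 0, 0], "grip": 0.1}, {"linear": [0, 0, 0], "dr": [0, 0, 0], "grip": 0.1}, {"linear": [0, 0, 0], "dr": [0, 0, 0], "grip": 0.1}, {"linear": [0, 0, 0], "dr": [0, 0, 0], "grip": 0.1}]}}

```text
t: 4.9
tcp_pos: [612.9, -310.3, 93.4]
tool_rot: [0.994, 0.111, 0.001, 0.001]
ft_force: [-1.2, 0.6, 6.7]
width: 0.289
grasp_force: 58.8
```

Call:
{"method": "move_arm", "body": {"moves": [{"linear": [0, 0, -0.075], "dr": [0, 0, 0], "grip": 0.1}, {"linear": [0, 0, -0.075], "dr": [0, 0, 0], "grip": 0.1}, {"linear": [-0.0187, -0.0726, 0], "dr": [0, 0, 0], "grip": 0.1}, {"linear": [-0.0187, -0.0726, 0], "dr": [0, 0, 0], "grip": 0.1}, {"linear": [-0.0187, -0.0726, 0], "dr": [0, 0, 0], "grip": 0.1}, {"linear": [-0.0187, -0.0726, 0], "dr": [0, 0, 0], "grip": 0.1}, {"linear": [-0.0187, -0.0726, 0], "dr": [0, 0, 0], "grip": 0.1}, {"linear": [0, 0, 0.06], "dr": [0, 0, 0], "grip": 0.1}, {"linear": [0, 0, 0.06], "dr": [0, 0, 0], "grip": 0.1}, {"linear": [0, 0, 0], "dr": [0, 0, 0], "grip": 0.1}, {"linear": [0, 0, 0], "dr": [0, 0, 0], "grip": 0.1}]}}

```text
t: 6.28
tcp_pos: [510.4, -110.3, 111.0]
tool_rot: [0.994, 0.111, 0.0, 0.0]
ft_force: [0.3, -0.5, 0.1]
width: 0.296
grasp_force: 59.0
```

Call:
{"method": "move_arm", "body": {"moves": [{"linear": [0, 0, 0.012], "dr": [0, 0, 0], "grip": 0.1}, {"linear": [0, 0, 0.009], "dr": [0, 0, 0], "grip": 0.1}, {"linear": [0, 0, 0], "dr": [0, 0, 0], "grip": 0.1}, {"linear": [0, 0, 0.001], "dr": [0, 0, 0], "grip": 0.1}, {"linear": [0, 0, 0], "dr": [0, 0, 0], "grip": 0.1}]}}

```text
t: 6.9
tcp_pos: [509.9, -110.0, 97.3]
tool_rot: [0.994, 0.111, 0.0, 0.0]
ft_force: [-0.3, -0.8, 4.3]
width: 0.294
grasp_force: 59.4
```

Call:
{"method": "move_arm", "body": {"moves": [{"linear": [0, 0, 0], "dr": [0, 0, 0], "grip": 0.5}, {"linear": [0, 0, 0], "dr": [0, 0, 0], "grip": 0.5}, {"linear": [0, 0, 0], "dr": [0, 0, 0], "grip": 0.5}, {"linear": [0, 0, -0.04], "dr": [0, 0, 0], "grip": 0.5}, {"linear": [0, 0, -0.08], "dr": [0, 0, 0], "grip": 0.5}, {"linear": [0, 0, -0.08], "dr": [0, 0, 0], "grip": 0.8}, {"linear": [0, 0.0725, 0], "dr": [0, 0, 0], "grip": 0.8}, {"linear": [0, 0.0725, 0], "dr": [0, 0, 0], "grip": 0.8}, {"linear": [0, 0.0725, 0], "dr": [0, 0, 0], "grip": 0.8}, {"linear": [0, 0.0725, 0], "dr": [0, 0, 0], "grip": 0.8}, {"linear": [0, 0, 0], "dr": [0, 0, 0], "grip": 0.8}]}}

```text
t: 8.28
tcp_pos: [548.3, -282.8, 216.4]
tool_rot: [0.994, 0.109, 0.0, 0.0]
ft_force: [-0.1, 0.4, -0.3]
width: 0.8
grasp_force: 0.0
```

```bash
python3 - <<'E'
from h import *
s=observe();print(s["tcp_pos"],s["tool_rot"])
read_camera("wrist");c=get_calibration("wrist")
for r in nets.trace("wrist","vial_a"):
    ys,xs=np.nonzero(r["pixels"])
    if r["conf"]>.2: print(round(r["conf"],2),r["bbox"],np.round(onz(c,(xs.mean(),ys.mean()),29)))
E
```

```text
[ 548.25079288 -282.78201186  216.39993655] [9.94032608e-01 1.09082264e-01 1.12130664e-04 4.69818126e-04]
0.82 [294.0, 273.9, 322.8, 325.1] [ 439. -359.   29.]
0.68 [37.6, 174.3, 102.6, 218.2] [ 505. -103.   29.]
0.66 [99.8, 118.3, 155.8, 153.4] [ 576. -154.   29.]
0.64 [278.3, 213.7, 313.5, 261.2] [ 509. -327.   29.]
```

Call:
{"method": "move_arm", "body": {"moves": [{"linear": [-0.0787, 0.06, 0], "dr": [0, 0, 0], "grip": 0.8}, {"linear": [0, 0, 0.07], "dr": [0, 0, 0], "grip": 0.8}, {"linear": [0, 0, 0.07], "dr": [0, 0, 0], "grip": 0.8}, {"linear": [0, 0, 0.04], "dr": [0, 0, 0], "grip": 0.8}, {"linear": [0, 0, 0.024], "dr": [0, 0, 0], "grip": 0.8}, {"linear": [0, 0, 0], "dr": [0, 0, 0], "grip": 0.8}, {"linear": [0, 0, 0], "dr": [0, 0, 0], "grip": 0.8}, {"linear": [0, 0, 0], "dr": [0, 0, 0], "grip": 0.1}, {"linear": [0, 0, 0], "dr": [0, 0, 0], "grip": 0.1}, {"linear": [0, 0, 0], "dr": [0, 0, 0], "grip": 0.1}, {"linear": [0, 0, 0], "dr": [0, 0, 0], "grip": 0.1}, {"linear": [0, 0, 0], "dr": [0, 0, 0], "grip": 0.1}]}}

```text
t: 9.88
tcp_pos: [510.3, -325.7, 95.4]
tool_rot: [0.994, 0.111, 0.001, 0.001]
ft_force: [-0.8, -0.9, 4.8]
width: 0.287
grasp_force: 58.7
```

Call:
{"method": "move_arm", "body": {"moves": [{"linear": [0, 0, -0.075], "dr": [0, 0, 0], "grip": 0.1}, {"linear": [0, 0, -0.075], "dr": [0, 0, 0], "grip": 0.1}, {"linear": [0.0091, -0.065, 0], "dr": [0, 0, 0], "grip": 0.1}, {"linear": [0.0091, -0.065, 0], "dr": [0, 0, 0], "grip": 0.1}, {"linear": [0.0091, -0.065, 0], "dr": [0, 0, 0], "grip": 0.1}, {"linear": [0.0091, -0.065, 0], "dr": [0, 0, 0], "grip": 0.1}, {"linear": [0, 0, 0], "dr": [0, 0, 0], "grip": 0.1}, {"linear": [0, 0, 0.06], "dr": [0, 0, 0], "grip": 0.1}, {"linear": [0, 0, 0.06], "dr": [0, 0, 0], "grip": 0.1}, {"linear": [0, 0, 0.018], "dr": [0, 0, 0], "grip": 0.1}, {"linear": [0, 0, 0.003], "dr": [0, 0, 0], "grip": 0.1}, {"linear": [0, 0, 0], "dr": [0, 0, 0], "grip": 0.1}, {"linear": [0, 0, 0], "dr": [0, 0, 0], "grip": 0.1}]}}

```text
t: 11.5
tcp_pos: [497.4, -168.6, 100.7]
tool_rot: [0.994, 0.111, 0.001, 0.0]
ft_force: [-0.4, -0.6, -0.2]
width: 0.289
grasp_force: 58.9
```

Call:
{"method": "move_arm", "body": {"moves": [{"linear": [0, 0, 0.003], "dr": [0, 0, 0], "grip": 0.1}, {"linear": [0, 0, 0.002], "dr": [0, 0, 0], "grip": 0.1}, {"linear": [0, 0, 0], "dr": [0, 0, 0], "grip": 0.5}, {"linear": [0, 0, 0], "dr": [0, 0, 0], "grip": 0.5}, {"linear": [0, 0, 0], "dr": [0, 0, 0], "grip": 0.5}, {"linear": [0, 0, -0.04], "dr": [0, 0, 0], "grip": 0.5}, {"linear": [0, 0, -0.085], "dr": [0, 0, 0], "grip": 0.5}, {"linear": [0, 0, -0.085], "dr": [0, 0, 0], "grip": 0.5}, {"linear": [0, 0, -0.085], "dr": [0, 0, 0], "grip": 0.5}, {"linear": [0, 0, -0.085], "dr": [0, 0, 0], "grip": 0.5}, {"linear": [0.0254, -0.077, 0], "dr": [0, 0, 0], "grip": 0.5}, {"linear": [0.0254, -0.077, 0], "dr": [0, 0, 0], "grip": 0.5}, {"linear": [0.0254, -0.077, 0], "dr": [0, 0, 0], "grip": 0.5}, {"linear": [0.0254, -0.077, 0], "dr": [0, 0, 0], "grip": 0.5}, {"linear": [0.0254, -0.077, 0], "dr": [0, 0, 0], "grip": 0.5}, {"linear": [0.0254, -0.077, 0], "dr": [0, 0, 0], "grip": 0.5}, {"linear": [0.0254, -0.077, 0], "dr": [0, 0, 0], "grip": 0.5}, {"linear": [0, 0, 0], "dr": [0, 0, 0], "grip": 0.5}, {"linear": [0, 0, 0], "dr": [0, 0, 0], "grip": 0.5}]}}

```text
t: 13.88
tcp_pos: [529.6, 170.5, 324.5]
tool_rot: [0.994, 0.111, -0.0, 0.0]
ft_force: [-0.3, 0.2, -0.2]
width: 0.503
grasp_force: 0.0
```

```bash
python3 - <<'E'
from h import *
s=observe();print(s["tcp_pos"],s["tool_rot"])
for n in ("wrist","side","scene"):
    im=read_camera(n);cv2.imwrite(f"pics/{n}2.png",im[:,:,::-1]);c=get_calibration(n)
    for r in nets.trace(n,"vial_a"):
        ys,xs=np.nonzero(r["pixels"])
        if r["conf"]>.2: print(n,round(r["conf"],2),np.round(r["bbox"]),xs.mean().round(1),ys.mean().round(1),np.round(onz(c,(xs.mean(),ys.mean()),33)))
    h=cv2.cvtColor(im,cv2.COLOR_RGB2HSV)
    red=(cv2.inRange(h,(0,150,80),(8,255,255))|cv2.inRange(h,(172,150,80),(180,255,255)))
    bl=cv2.inRange(h,(102,130,50),(125,255,255))
    for nm,m in (("red",red),("blue",bl)):
        k,l,st,ce=cv2.connectedComponentsWithStats(m)
        for i in range(1,k):
            if st[i,4]>30: print(n,nm,st[i],ce[i].round(1))
I=[cv2.imread(f"pics/{n}") for n in("wrist2.png","side2.png")]
crop=cv2.resize(I[1][120:310,180:340],None,fx=2,fy=2)
cv2.imwrite("pics/c2.png",np.hstack([cv2.resize(I[0],(460,345)),cv2.resize(crop,(290,345))]))
E
```

```text
[529.6487259  170.48576535 324.48189063] [ 9.93811432e-01  1.11078842e-01 -4.66791910e-04  3.33690435e-04]
wrist 0.91 [481. 178. 510. 203.] 497.2 185.5 [ 579. -149.   33.]
wrist 0.71 [466. 226. 510. 258.] 488.7 243.4 [ 496. -179.   33.]
wrist 0.63 [427. 210. 470. 240.] 450.6 226.2 [ 509. -113.   33.]
wrist red [439   0  42  13 323] [458.3   4. ]
wrist red [218 153  18  23 285] [226.8 163.8]
wrist red [235 154   8  17  76] [238.7 162.1]
wrist blue [ 403  137  109  131 7374] [464.  200.6]
wrist blue [142 180  17  16 107] [151.8 185.7]
wrist blue [ 130  196  116   46 1100] [185.1 223.7]
wrist blue [238 205  16  15  87] [246.9 210.6]
side 0.78 [197. 283. 212. 310.] 203.8 298.2 [ 441. -363.   33.]
side 0.59 [254. 225. 264. 244.] 258.1 233.3 [ 578. -161.   33.]
side 0.51 [225. 228. 235. 248.] 229.4 236.9 [ 498. -170.   33.]
side 0.48 [232. 211. 240. 231.] 233.8 221.1 [ 510. -108.   33.]
side red [304 170  19  15 228] [313.4 176.9]
side blue [221 124  11  28 123] [225.3 136.4]
side blue [323 164  14   5  35] [329.4 166.1]
side blue [ 211  216   65   45 1763] [244.4 239.2]
scene 0.54 [331. 1
[... 180 characters left out ...]
ne red [270  20  30  36 452] [283.3  36.8]
scene red [177 181  20  18 285] [186.4 189.5]
scene red [201 257  13  15 108] [206.5 263.6]
scene blue [  0   0  19  11 124] [6.8 3.3]
scene blue [   0    0  186  110 2681] [82.7 52.1]
scene blue [122   0  27   7 152] [133.9   2.5]
scene blue [203   0  26  16  58] [215.1   7. ]
scene blue [255   0  11  16 146] [259.5   7. ]
scene blue [461   4  13   6  36] [466.8   6.7]
scene blue [  0  15 202 135 666] [93.4 86.1]
scene blue [227  46  41  11  84] [248.5  48.8]
scene blue [128  81  17  23 218] [136.3  92.1]
scene blue [ 247  173   65   54 1530] [277.3 199.1]
scene blue [141 194  18  16  71] [151.4 204.8]
scene blue [199 261  38  45 265] [217.7 283.4]
```

View pics/c2.png

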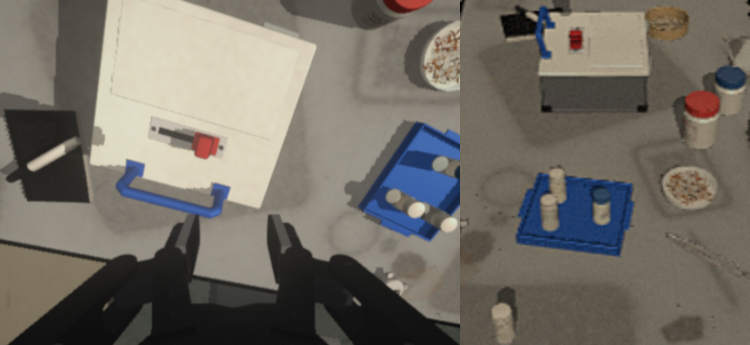

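The crop shows three upright vials in the tray and the case with the lid shut. In wrist pixels the bow handle runs from about (133,208) to (243,235) and the red knob is near (232,163). Next I'll fit the handle pose and knob in the three views.

```bash
python3 - <<'E'
from h import *
from scipy.optimize import minimize
V=[]
for n,(a,b,c,d) in dict(wrist=(125,170,262,246),scene=(195,255,242,308),side=(216,120,236,156)).items():
    im=cv2.imread(f"pics/{n}2.png");m=cv2.inRange(cv2.cvtColor(im,cv2.COLOR_BGR2HSV),(102,110,40),(125,255,255))
    k=np.zeros_like(m);k[b:d,a:c]=1;V.append((get_calibration(n),((m>0)&(k>0)).astype(np.float32)))
def pts(p):
    x,y,t,z,L=p;t/=100;u=np.array([-np.sin(t),np.cos(t),0]);c=np.array([x,y,z])
    return c-u*(L/2-6),c+u*(L/2-6)
def draw(cam,p):
    a,b=pts(p);dn=np.array([0,0,42]);S=4
    q=proj(cam,[a,b,a-dn,b-dn]);f=cam["camera_matrix"][0][0];Vw=np.array(cam["view"])
    dep=-(Vw[:3,:3]@a+Vw[:3,3])[2];w=max(1,int(round(12*f/dep*S)))
    im=np.zeros((384*S,512*S),np.uint8);Q=np.round((q+.5)*S).astype(int)
    for i,j in((0,1),(0,2),(1,3)): cv2.line(im,tuple(map(int,Q[i])),tuple(map(int,Q[j])),255,w)
    return cv2.resize(im,(512,384),interpolation=cv2.INTER_AREA)/255.
def cost(p,vs=V):
    r=0
    for cam,m in vs:
        d=draw(cam,p);r+=1-np.minimum(d,m).sum()/np.maximum(d,m).sum()
    return r/len(vs)
from itertools import product
cam=V[0][0];x0=onz(cam,(188,223),137)
print(x0)
best=None
for t in(-35,-20,-5,10):
    p0=np.array([x0[0],x0[1],t,137,96]);sx=[p0]+[p0+d for d in np.diag([10,10,12,8,5])]
    r=minimize(cost,p0,method="Nelder-Mead",options=dict(initial_simplex=sx,maxiter=400))
    if best is None or r.fun<best.fun:best=r
print(best.x.round(2),best.fun,[round(cost(best.x,[v]),2) for v in V])
p=best.x;t=p[2]/100
print("knob",tri([(V[0][0],(230,164)),(V[1][0],(206.5,263.6))]))
k,_=tri([(V[0][0],(230,164)),(V[1][0],(206.5,263.6))])
R=np.array([[np.cos(t),np.sin(t)],[-np.sin(t),np.cos(t)]]);print("knob rel handle in case frame",R@(k[:2]-p[:2]))
E
```

```text
[483.14889279 231.95450511 137.        ]
[480.28 237.22  -4.58 134.79 127.38] 0.40417999133924326 [np.float64(0.4), np.float64(0.32), np.float64(0.5)]
knob (array([545.48613352, 205.50112013, 104.05188295]), [[-1.3, -1.4], [0.7, -0.3]])
knob rel handle in case frame [ 66.58624804 -28.69748377]
```

Call:
{"method": "move_arm", "body": {"moves": [{"linear": [-0.028, -0.063, 0.03], "dr": [0, 0, 0], "grip": 0.6}, {"linear": [-0.028, -0.063, 0.03], "dr": [0, 0, 0], "grip": 0.6}, {"linear": [0, 0, 0], "dr": [0, 0, -0.104], "grip": 0.6}, {"linear": [0, 0, 0], "dr": [0, 0, -0.104], "grip": 0.6}, {"linear": [0, 0, 0], "dr": [0, 0, -0.104], "grip": 0.6}, {"linear": [0, 0, 0], "dr": [0, 0, -0.104], "grip": 0.6}, {"linear": [0, 0, 0], "dr": [0, 0, -0.104], "grip": 0.6}, {"linear": [0, 0, 0], "dr": [0, 0, -0.104], "grip": 0.6}, {"linear": [0, 0, 0], "dr": [0, 0, -0.104], "grip": 0.6}, {"linear": [0, 0, 0], "dr": [0, 0, -0.104], "grip": 0.6}, {"linear": [0, 0, 0], "dr": [0, 0, 0], "grip": 0.6}]}}

```text
t: 15.55
tcp_pos: [480.6, 236.6, 289.0]
tool_rot: [0.723, 0.691, 0.0, 0.0]
ft_force: [-0.6, 0.1, -0.3]
width: 0.601
grasp_force: 0.0
```

```bash
python3 - <<'E'
from h import *
s=observe();print(s["tcp_pos"],s["tool_rot"],s["joint_pos"].round(2))
im=read_camera("wrist");cv2.imwrite("pics/w3.png",im[:,:,::-1]);c=get_calibration("wrist")
t=-.04;h=np.array([480.3,237.2,137]);u=np.array([-np.sin(t),np.cos(t),0])
q=proj(c,[h,h-48*u,h+48*u,s["tcp_pos"]-[0,0,73]]);print(q.round(1))
hs=cv2.cvtColor(im,cv2.COLOR_RGB2HSV)
for nm,m in(("blue",cv2.inRange(hs,(102,110,40),(125,255,255))),("red",cv2.inRange(hs,(0,150,60),(8,255,255))|cv2.inRange(hs,(172,150,60),(180,255,255)))):
    k,l,st,ce=cv2.connectedComponentsWithStats(m)
    for i in range(1,k):
        if st[i,4]>60: print(nm,st[i],ce[i].round(1))
o=im[:,:,::-1].copy()
for p in q: cv2.circle(o,tuple(int(v) for v in p.round()),2,(0,255,0),-1)
cv2.imwrite("pics/w3b.png",o)
E
```

```text
[480.58565828 236.58084034 289.02214462] [7.22643672e-01 6.91220746e-01 5.80413363e-05 3.87958369e-05] [ 0.25  0.24  1.59 -0.    1.31  0.29]
[[257.6 202.8]
 [258.  253.2]
 [257.1 145.7]
 [257.5 249.5]]
blue [ 252  126   30  141 1867] [261.8 196. ]
red [321 221  23  12 267] [332.  226.5]
red [ 463  312   49   46 1794] [488.9 334. ]
```

View pics/w3b.png

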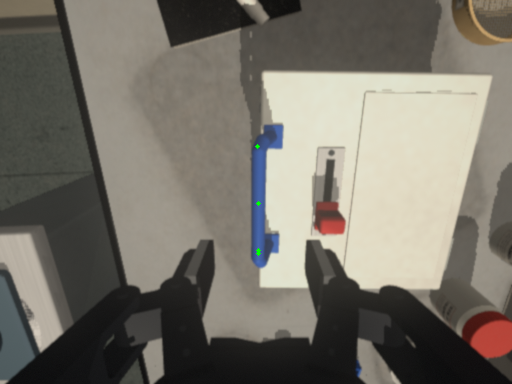

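The bar appears vertical in the image at column ~259, rows 138–265, centred 1 px from my prediction. The knob is at (332,226), at the right end of its slot. Next I'll descend and pinch the bar.

Call:
{"method": "move_arm", "body": {"moves": [{"linear": [0, 0.002, 0.06], "dr": [0, 0, 0], "grip": 0.6}, {"linear": [0, 0, 0.06], "dr": [0, 0, 0], "grip": 0.6}, {"linear": [0, 0, 0.03], "dr": [0, 0, 0], "grip": 0.6}, {"linear": [0, 0, 0.015], "dr": [0, 0, 0], "grip": 0.6}, {"linear": [0, 0, 0], "dr": [0, 0, 0], "grip": 0.6}, {"linear": [0, 0, 0], "dr": [0, 0, 0], "grip": 0}, {"linear": [0, 0, 0], "dr": [0, 0, 0], "grip": 0}, {"linear": [0, 0, 0], "dr": [0, 0, 0], "grip": 0}, {"linear": [0, 0, 0], "dr": [0, 0, 0], "grip": 0}, {"linear": [0, 0, 0], "dr": [0, 0, 0], "grip": 0}, {"linear": [0, 0, 0], "dr": [0, 0, 0], "grip": 0}]}}

```text
t: 16.98
tcp_pos: [479.7, 237.3, 190.8]
tool_rot: [0.722, 0.692, -0.001, -0.001]
ft_force: [-7.7, 0.3, 7.1]
width: 0.117
grasp_force: 58.5
```

Call:
{"method": "move_arm", "body": {"moves": [{"linear": [0, -0.001, -0.006], "dr": [0, 0, 0], "grip": 0}, {"linear": [0, 0.001, -0.006], "dr": [0, 0, 0], "grip": 0}, {"linear": [0, 0.002, -0.005], "dr": [0, 0, 0], "grip": 0}, {"linear": [0, 0, 0], "dr": [0, 0, 0], "grip": 0}, {"linear": [0, 0, 0], "dr": [0, 0, 0], "grip": 0}]}}

```text
t: 17.6
tcp_pos: [482.0, 237.1, 199.7]
tool_rot: [0.722, 0.692, -0.001, -0.001]
ft_force: [-5.6, 2.9, -1.7]
width: 0.121
grasp_force: 58.6
```

Call:
{"method": "move_arm", "body": {"moves": [{"linear": [0, 0.001, -0.005], "dr": [0, 0, 0], "grip": 0}, {"linear": [0, 0, 0], "dr": [0, 0, 0], "grip": 0}, {"linear": [0, 0, 0], "dr": [0, 0, 0], "grip": 0}]}}

```text
t: 17.98
tcp_pos: [482.5, 237.1, 201.4]
tool_rot: [0.722, 0.692, -0.001, -0.001]
ft_force: [-0.2, 5.6, -19.1]
width: 0.113
grasp_force: 58.8
```

About 19 N at 10.6 mm of lift, and it stands firm, so the lid is caught at the right end. I'll set it down, release it and relocate the knob.

Call:
{"method": "move_arm", "body": {"moves": [{"linear": [0, -0.001, -0.0], "dr": [0, 0, 0], "grip": 0}, {"linear": [0, -0.001, 0.008], "dr": [0, 0, 0], "grip": 0}, {"linear": [0, -0.001, 0.008], "dr": [0, 0, 0], "grip": 0}, {"linear": [0, -0.001, 0.006], "dr": [0, 0, 0], "grip": 0}, {"linear": [0, 0, 0], "dr": [0, 0, 0], "grip": 0}, {"linear": [0, 0, 0], "dr": [0, 0, 0], "grip": 0.5}, {"linear": [0, 0, 0], "dr": [0, 0, 0], "grip": 0.5}, {"linear": [0, 0, 0], "dr": [0, 0, 0], "grip": 0.5}, {"linear": [0, 0, -0.03], "dr": [0, 0, 0], "grip": 0.5}, {"linear": [0, 0, -0.07], "dr": [0, 0, 0], "grip": 0.5}, {"linear": [0, 0, -0.07], "dr": [0, 0, 0], "grip": 0.5}, {"linear": [0, 0, 0], "dr": [0, 0, 0], "grip": 0.5}]}}

```text
t: 19.48
tcp_pos: [483.2, 237.4, 296.2]
tool_rot: [0.722, 0.692, 0.004, 0.002]
ft_force: [-0.3, -0.0, -0.1]
width: 0.502
grasp_force: 0.0
```

```bash
python3 - <<'E'
from h import *
s=observe();print(s["tcp_pos"],s["tool_rot"],s["ft_force"])
im=read_camera("wrist");c=get_calibration("wrist");cv2.imwrite("pics/w4.png",im[:,:,::-1])
def red(im):
    hs=cv2.cvtColor(im,cv2.COLOR_RGB2HSV);return cv2.inRange(hs,(0,130,50),(8,255,255))|cv2.inRange(hs,(172,130,50),(180,255,255))
m=red(im);k,l,st,ce=cv2.connectedComponentsWithStats(m)
for i in range(1,k):
    if st[i,4]>60: print(st[i],ce[i])
# fit knob box (24x16x26, yaw -.045) by bbox in scene & wrist
box=np.array([(a,b,d) for a in(-12,12) for b in(-8,8) for d in(-13,13)]);t=-.045
R=np.array([[np.cos(t),-np.sin(t),0],[np.sin(t),np.cos(t),0],[0,0,1]])
S=get_calibration("scene");ms=red(read_camera("scene"))
ms[:250]=0;ms[280:]=0;ms[:,:190]=0;ms[:,225:]=0
i=min((i for i in range(1,k) if st[i,4]>60),key=lambda i:abs(ce[i][0]-330)+abs(ce[i][1]-230))
mw=(l==i).astype(np.uint8)*255
def bb(q):return np.r_[q.min(0),q.max(0)]
ow=bb(np.argwhere(mw)[:,::-1]+.0);os=bb(np.argwhere(ms)[:,::-1]+.0);print(ow,os)
f=lambda p:np.r_[bb(proj(c,box@R.T+p))-ow,bb(proj(S,box@R.T+p))-os]
for fn,nm in((f,"both"),):
    r=least_squares(fn,[546,207,114],loss="soft_l1");print(nm,r.x.round(1),r.fun.round(1))
r=least_squares(lambda p:bb(proj(c,box@R.T+[p[0],p[1],114]))-ow,[546,207]);print(r.x.round(1),r.fun.round(1))
E
```

```text
[483.19366493 237.37933294 296.16371906] [0.72185681 0.69202747 0.00387497 0.00238997] [-0.32846491 -0.04535307 -0.12861358]
[313 202  18   6  83] [321.93975904 204.6746988 ]
[314 217  24  15 302] [325.28145695 223.99006623]
[ 454  308   55   45 1898] [480.73603793 330.01685985]
[314. 217. 337. 231.] [201. 257. 213. 271.]
both [565.8 173.4  38.2] [-0.5 -5.8  1.1 -0.1  3.7 -0.7  2.9 -1.2]
[546.5 203.7] [-4.7 -6.   4.2  5.9]
```

```bash
python3 - <<'E'
from h import *
s=observe();print(s["tcp_pos"],s["tool_rot"])
c=get_calibration("wrist");S=get_calibration("scene")
box=np.array([(a,b,d) for a in(-12,12) for b in(-8,8) for d in(-13,13)]);t=-.045
R=np.array([[np.cos(t),-np.sin(t),0],[np.sin(t),np.cos(t),0],[0,0,1]])
bb=lambda q:np.r_[q.min(0),q.max(0)]
ow=np.array([313,202,337.5,231.5]);os=np.array([200.5,256.5,213.5,273.5])
f=lambda p:np.r_[bb(proj(c,box@R.T+p))-ow,bb(proj(S,box@R.T+p))-os]
r=least_squares(f,[546,207,114],loss="soft_l1");print(r.x.round(1),r.fun.round(1))
r=least_squares(lambda p:f([p[0],p[1],114])[:4],[546,207]);print(r.x.round(1),r.fun.round(1))
E
```

```text
[481.29679465 236.92722549 292.29323799] [7.21880398e-01 6.92017424e-01 5.87148809e-04 4.81796406e-04]
[548.9 203.1  91.4] [-3.5  2.1  1.6 -3.8  0.6  0.8 -0.4 -1.9]
[544.1 211.6] [-4.1  2.   3.7 -1.8]
```

Call:
{"method": "move_arm", "body": {"moves": [{"linear": [-0.021, 0.0553, 0], "dr": [0, 0, 0], "grip": 0.55}, {"linear": [-0.021, 0.0553, 0], "dr": [0, 0, 0], "grip": 0.55}, {"linear": [0, 0, 0.06], "dr": [0, 0, 0], "grip": 0.55}, {"linear": [0, 0, 0], "dr": [0, 0, 0], "grip": 0.55}, {"linear": [0, 0, 0], "dr": [0, 0, 0], "grip": 0.55}, {"linear": [0, 0, 0], "dr": [0, 0, 0], "grip": 0.55}]}}

```text
t: 20.32
tcp_pos: [546.5, 209.4, 257.2]
tool_rot: [0.722, 0.692, 0.001, 0.001]
ft_force: [-0.4, 0.3, -1.3]
width: 0.554
grasp_force: 0.0
```

```bash
python3 - <<'E'
from h import *
s=observe();print(s["tcp_pos"],s["tool_rot"])
c=get_calibration("wrist");im=read_camera("wrist")
box=np.array([(a,b,d) for a in(-12,12) for b in(-8,8) for d in(-13,13)]);t=-.045
R=np.array([[np.cos(t),-np.sin(t),0],[np.sin(t),np.cos(t),0],[0,0,1]])
h=cv2.convexHull(proj(c,box@R.T+[546.5,209,114]).round().astype(np.int32))
o=im[:,:,::-1].copy();cv2.polylines(o,[h],True,(0,255,0),1)
cv2.imwrite("pics/w5.png",cv2.resize(o[150:384,120:400],None,fx=2,fy=2))
E
```

```text
[546.49157219 209.43929549 257.15860884] [7.21643716e-01 6.92264010e-01 7.76997266e-04 5.32242777e-04]
```

View pics/w5.png

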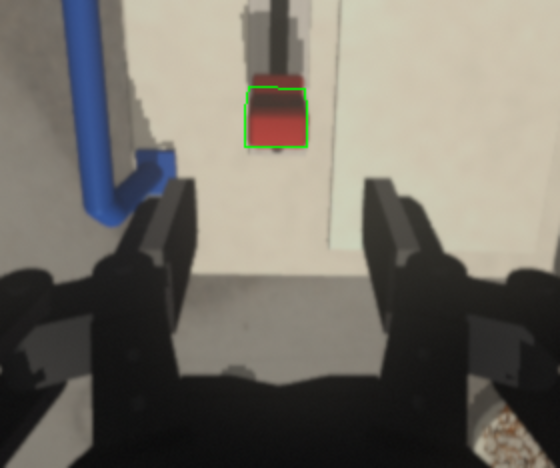

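The predicted knob outline lies on the red knob, and the true knob is about 2 mm further left. I'll descend and pinch it.

Call:
{"method": "move_arm", "body": {"moves": [{"linear": [0.003, 0, 0.06], "dr": [0, 0, 0], "grip": 0.55}, {"linear": [0, 0, 0.05], "dr": [0, 0, 0], "grip": 0.55}, {"linear": [0, 0, 0.028], "dr": [0, 0, 0], "grip": 0.55}, {"linear": [0, 0, 0], "dr": [0, 0, 0], "grip": 0.55}, {"linear": [0, 0, 0], "dr": [0, 0, 0], "grip": 0.1}, {"linear": [0, 0, 0], "dr": [0, 0, 0], "grip": 0.1}, {"linear": [0, 0, 0], "dr": [0, 0, 0], "grip": 0.1}, {"linear": [0, 0, 0], "dr": [0, 0, 0], "grip": 0.1}, {"linear": [0, 0, 0], "dr": [0, 0, 0], "grip": 0.1}]}}

```text
t: 21.5
tcp_pos: [546.1, 211.2, 174.9]
tool_rot: [0.722, 0.692, 0.0, 0.0]
ft_force: [-4.7, 0.4, 5.3]
width: 0.269
grasp_force: 59.6
```

Call:
{"method": "move_arm", "body": {"moves": [{"linear": [0.01, 0, 0], "dr": [0, 0, 0], "grip": 0.1}, {"linear": [0.017, 0, 0], "dr": [0, 0, 0], "grip": 0.1}, {"linear": [0.017, 0, 0], "dr": [0, 0, 0], "grip": 0.1}, {"linear": [0.017, 0, 0], "dr": [0, 0, 0], "grip": 0.1}, {"linear": [0.012, 0, 0], "dr": [0, 0, 0], "grip": 0.1}, {"linear": [0.005, 0, 0], "dr": [0, 0, 0], "grip": 0.1}, {"linear": [0, 0, 0], "dr": [0, 0, 0], "grip": 0.1}, {"linear": [0, 0, 0], "dr": [0, 0, 0], "grip": 0.1}]}}

```text
t: 22.5
tcp_pos: [548.7, 258.1, 174.9]
tool_rot: [0.722, 0.692, 0.001, 0.0]
ft_force: [-1.8, -1.2, 4.6]
width: 0.265
grasp_force: 59.6
```

Call:
{"method": "move_arm", "body": {"moves": [{"linear": [0.005, 0, 0], "dr": [0, 0, 0], "grip": 0.1}, {"linear": [0.003, 0, 0], "dr": [0, 0, 0], "grip": 0.1}, {"linear": [0, 0, 0], "dr": [0, 0, 0], "grip": 0.1}, {"linear": [0, 0, 0], "dr": [0, 0, 0], "grip": 0.1}]}}

```text
t: 23.0
tcp_pos: [548.8, 258.9, 174.9]
tool_rot: [0.722, 0.692, -0.002, 0.002]
ft_force: [-4.7, -15.4, 8.9]
width: 0.267
grasp_force: 60.1
```

The latch stopped hard after 47.7 mm of travel with 15 N, so it's at its left end. I'll release it and return to the handle.

Call:
{"method": "move_arm", "body": {"moves": [{"linear": [-0.007, 0, 0], "dr": [0, 0, 0], "grip": 0.1}, {"linear": [0, 0, 0], "dr": [0, 0, 0], "grip": 0.55}, {"linear": [0, 0, 0], "dr": [0, 0, 0], "grip": 0.55}, {"linear": [0, 0, 0], "dr": [0, 0, 0], "grip": 0.55}, {"linear": [0, 0, -0.05], "dr": [0, 0, 0], "grip": 0.55}, {"linear": [0, 0, -0.08], "dr": [0, 0, 0], "grip": 0.55}, {"linear": [-0.02, -0.058, 0], "dr": [0, 0, 0], "grip": 0.55}, {"linear": [-0.02, -0.058, 0], "dr": [0, 0, 0], "grip": 0.55}, {"linear": [0, 0, 0], "dr": [0, 0, 0], "grip": 0.55}, {"linear": [0, 0, 0], "dr": [0, 0, 0], "grip": 0.55}, {"linear": [0, 0, 0], "dr": [0, 0, 0], "grip": 0.55}]}}

```text
t: 24.38
tcp_pos: [478.8, 237.5, 251.1]
tool_rot: [0.722, 0.692, 0.0, 0.0]
ft_force: [0.4, 0.6, -1.7]
width: 0.548
grasp_force: 0.0
```

Call:
{"method": "move_arm", "body": {"moves": [{"linear": [0, 0, 0.06], "dr": [0, 0, 0], "grip": 0.55}, {"linear": [0, 0, 0.03], "dr": [0, 0, 0], "grip": 0.55}, {"linear": [0, 0, 0.01], "dr": [0, 0, 0], "grip": 0.55}, {"linear": [0, 0, 0], "dr": [0, 0, 0], "grip": 0.55}, {"linear": [0, 0, 0], "dr": [0, 0, 0], "grip": 0}, {"linear": [0, 0, 0], "dr": [0, 0, 0], "grip": 0}, {"linear": [0, 0, 0], "dr": [0, 0, 0], "grip": 0}, {"linear": [0, 0, 0], "dr": [0, 0, 0], "grip": 0}, {"linear": [0, 0, 0], "dr": [0, 0, 0], "grip": 0}, {"linear": [0, 0, 0], "dr": [0, 0, 0], "grip": 0}]}}

```text
t: 25.62
tcp_pos: [479.2, 237.3, 192.2]
tool_rot: [0.722, 0.692, 0.002, 0.001]
ft_force: [5.9, -0.2, 2.4]
width: 0.117
grasp_force: 58.6
```

```bash
python3 - <<'E'
import numpy as np
th=np.linspace(0,.95,20);x=-203*np.cos(th)+52*np.sin(th);z=203*np.sin(th)+52*np.cos(th)
for a,b,c in zip(th[1:],np.diff(x)/600,np.diff(z)/600):print(round(a,2),round(b,4),round(-c,4))
E
```

```text
0.05 0.0048 -0.0168
0.1 0.0056 -0.0165
0.15 0.0064 -0.0162
0.2 0.0072 -0.0159
0.25 0.008 -0.0155
0.3 0.0088 -0.0151
0.35 0.0095 -0.0146
0.4 0.0102 -0.0142
0.45 0.0109 -0.0136
0.5 0.0116 -0.0131
0.55 0.0122 -0.0125
0.6 0.0128 -0.0118
0.65 0.0134 -0.0112
0.7 0.014 -0.0105
0.75 0.0145 -0.0098
0.8 0.0149 -0.0091
0.85 0.0154 -0.0083
0.9 0.0158 -0.0075
0.95 0.0161 -0.0067
```

Call:
{"method": "move_arm", "body": {"moves": [{"linear": [0, 0.005, -0.017], "dr": [0, 0, 0], "grip": 0}, {"linear": [0, 0.0055, -0.0165], "dr": [0, 0, 0], "grip": 0}, {"linear": [0, 0.0065, -0.016], "dr": [0, 0, 0], "grip": 0}, {"linear": [0, 0.007, -0.016], "dr": [0, 0, 0], "grip": 0}, {"linear": [0, 0, 0], "dr": [0, 0, 0], "grip": 0}, {"linear": [0, 0, 0], "dr": [0, 0, 0], "grip": 0}]}}

```text
t: 26.38
tcp_pos: [492.3, 236.6, 229.2]
tool_rot: [0.722, 0.692, -0.0, -0.0]
ft_force: [6.7, 1.1, -8.3]
width: 0.118
grasp_force: 58.4
```

It lifts freely now, so I'll continue along the arc to about 0.85 rad.

Call:
{"method": "move_arm", "body": {"moves": [{"linear": [0, 0.008, -0.0155], "dr": [0, 0, 0], "grip": 0}, {"linear": [0, 0.009, -0.015], "dr": [0, 0, 0], "grip": 0}, {"linear": [0, 0.0095, -0.0145], "dr": [0, 0, 0], "grip": 0}, {"linear": [0, 0.01, -0.014], "dr": [0, 0, 0], "grip": 0}, {"linear": [0, 0.011, -0.0135], "dr": [0, 0, 0], "grip": 0}, {"linear": [0, 0.0115, -0.013], "dr": [0, 0, 0], "grip": 0}, {"linear": [0, 0, 0], "dr": [0, 0, 0], "grip": 0}, {"linear": [0, 0, 0], "dr": [0, 0, 0], "grip": 0}]}}

```text
t: 27.38
tcp_pos: [526.3, 234.8, 282.1]
tool_rot: [0.722, 0.692, -0.002, -0.001]
ft_force: [-6.2, -1.4, -1.0]
width: 0.115
grasp_force: 58.6
```

Call:
{"method": "move_arm", "body": {"moves": [{"linear": [0, 0.012, -0.0125], "dr": [0, 0, 0], "grip": 0}, {"linear": [0, 0.013, -0.012], "dr": [0, 0, 0], "grip": 0}, {"linear": [0, 0.0135, -0.011], "dr": [0, 0, 0], "grip": 0}, {"linear": [0, 0.014, -0.0105], "dr": [0, 0, 0], "grip": 0}, {"linear": [0, 0.0145, -0.01], "dr": [0, 0, 0], "grip": 0}, {"linear": [0, 0.015, -0.009], "dr": [0, 0, 0], "grip": 0}, {"linear": [0, 0.0155, -0.008], "dr": [0, 0, 0], "grip": 0}, {"linear": [0, 0, 0], "dr": [0, 0, 0], "grip": 0}, {"linear": [0, 0, 0], "dr": [0, 0, 0], "grip": 0}, {"linear": [0, 0, 0], "dr": [0, 0, 0], "grip": 0}, {"linear": [0, 0, 0], "dr": [0, 0, 0], "grip": 0}, {"linear": [0, 0, 0], "dr": [0, 0, 0], "grip": 0}]}}

```text
t: 28.88
tcp_pos: [584.7, 231.6, 330.0]
tool_rot: [0.722, 0.692, -0.0, 0.001]
ft_force: [-12.1, -6.3, 15.8]
width: 0.112
grasp_force: 59.5
```

```bash
python3 - <<'E'
from h import *
o=[]
for n in("scene","side"): o.append(read_camera(n)[:,:,::-1])
s=observe();print(s["tcp_pos"],s["ft_force"],s["width"],s["t"])
c=get_calibration("side")
for r in nets.trace("side","vial_a"):
    ys,xs=np.nonzero(r["pixels"])
    if r["conf"]>.2: print(np.round(r["bbox"]),np.round(onz(c,(xs.mean(),ys.mean()),33)))
a=cv2.resize(o[0][150:340,110:350],(400,317));b=cv2.resize(o[1][90:280,170:340],(300,317))
cv2.imwrite("pics/f.png",np.hstack([a,b]))
E
```

```text
[584.70963528 231.55971739 329.96065138] [-12.19276249  -6.44375684  15.34731745] 0.11421163708191857 28.975
[223. 229. 233. 248.] [ 497. -170.   33.]
[196. 286. 213. 311.] [ 440. -361.   33.]
[253. 225. 261. 244.] [ 578. -162.   33.]
```

View pics/f.png

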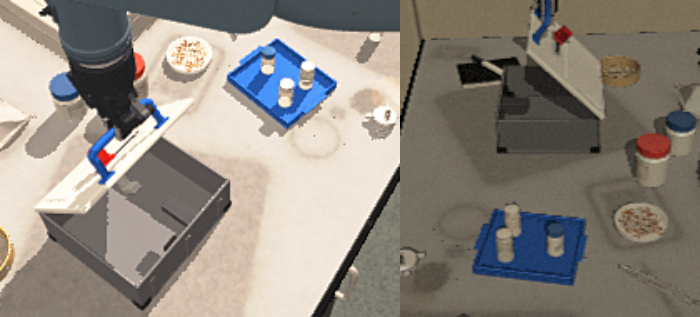

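The lid stands at about 0.85 rad in the fingers, three vials are upright in the tray, and the fourth is on the bench. Handing in.

```bash
python3 -c "
from rig import ticket
print(ticket.close_job())"
```

```text
the job is handed in; nothing more can be done
None
```

The tray now has three upright vials, the tug showed the lid was caught, the latch was slid to its left end, and I handed the job in with the lid held by the handle at about 0.85 rad; the hand-in returned no verdict.

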